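# Crack open a stuck degassing chamber

### The arm

A 6-joint arm with a two-finger parallel gripper is mounted at the origin on the work surface. World frame = base frame: x ahead of the robot, y to its left, z up, the work surface at z = 0. Lengths are in m, angles in rad, forces in N, time in s.
With the tool pointing down it reaches from about 0.375 to 0.975 m from the base axis. Payload 3.8 kg.
Tool frame: the origin (TCP) lies midway between the tips of the shut fingers; the grasp point (between the pads) lies 19 mm behind it; z points along the fingers, y is the line along which they close (so a half turn about z gives the same grasp; the last joint's range is limited). The gripper opens to 85 mm and grips with 20 to 120 N. Pads are 22 mm wide; open, the fingers measure 114 mm over their backs; the gripper's body (76 mm by 85 mm) begins 54 mm behind the grasp point. The pads swing forward as they close: fully open they stand 13 mm farther back than shut.
Start: joints at [1.078, 0.264, 1.604, -0, 1.274, -0.037], TCP at [0.297, 0.606, 0.231] pointing down, gripper open.
Joint ranges: [-2.63, 2.63], [-0.94, 2.18], [0.31, 2.57], [-1.31, 4.45], [0, 2.66], [-2.55, 2.55]. Speed limits (rad/s): [2.57, 2.57, 3.14, 3.14, 3.14, 3.14].

### API

Orientations are given as a rotation vector (axis times angle).
In Python, from workcell import status, read_camera, workorder, masks_of gives the robot as it stands.
- The arm moves only by the tool drive_tool, never from a script. Its argument "rows" is a list of rows, each a list of 7 numbers: the turn, a rotation vector about the tool's x, y, z in degrees, then the shift along the tool's x, y, z in m, then the opening, from 0 (shut) to 1 (fully open). In form: [[ax, ay, az, tx, ty, tz, claw], ...]. A call has 1 to 8 rows; each row shifts and turns the commanded pose from where the row before left it, along the tool's axes as they then stand; what a row does not reach is not made up. A row lasts 1/12 s, in which the tool goes at most 41.7 mm and 7.16 degrees, less where a joint would pass 70% of its speed; a pose out of reach is approached as far as the arm can. A call is refused whole if a number of a shift passes 0.0417 or a number of a turn 7.16, either way. A call with a gripper value outside its range is refused whole. The fingers move at their own pace and stop on an object; "force" is the grip in N (left out, the last holds). Time passes only in rows, so rows that do not move let the fingers close. It gives the time, the measured TCP pose, the force, the opening and the grip force at its end, in the units of the state.
- status.read_state(): the state, without advancing time (a new reading comes with each control period).
- read_camera(name): name is "scene" or "top"; returns a dict with "color" (420x560x3 uint8, red, green, blue), "intrinsics" (3x3 intrinsics, pixels), "D" ([k1, k2, p1, p2, k3] as OpenCV has them; the pictures are not rectified), "world_from_camera" (4x4, takes a point from camera to world coordinates). Camera axes: x right, y up, looking along -z (the intrinsics and any distortion apply to the point x, -y, -z); pixel columns grow to the right and rows downward; lengths in m; the calibration is good to about 2 mm. A picture is of the moment at which its call begins. There is no depth.
- workorder.finish_job(): hands the job in; it is judged then, once.
Trained networks look in a picture, given as the dict that the camera call returned (one of the last four; its "shot" number tells which), for a name from the list of things; names that differ only in an ending like _2 or _b are one class to them, and where a whole thing is asked for, a point or a joint stands for the part that bears it (a point fixed in the world has none). Each returns a list of dicts, best first, with "score" (0 to 1); they miss things now and then, are a little off and sometimes report something else, mostly with a low value. They report only what shows in the picture. A call takes as long as a camera call.
- masks_of(picture, name): "mask" (420x560 bool, what is visible of it) and "bbox" ([left, top, right, bottom] in pixels, round what is visible of it).
The state is a dict: "time": time; "q": joint angles; "joint_vel": joint speeds; "joint_torque": joint torques, N m; "tool_pos": TCP position; "tcp_rot": TCP orientation; "wrist_force": force on the tool from outside, world axes, zero at the start; "torque": the same for the moment, N m; "width": opening from 0.0 (shut) to 1.0 (fully open); "grip_force": force on a finger pad.
Only numpy, scipy, OpenCV 4.12 (cv2) and the standard library are available. Lean on these libraries where they do the work, as an engineer would, in place of code of your own. Each camera call takes 0.05 s, during which the arm holds its last target. There are 200 camera calls.

### The job

First swing the keeper bar shut over the foot of the degassing chamber, fully home until it clicks into its detent, and let go of it, so that the chamber cannot lift. Then take the lid by its handle, break it free from its sticky seal and finish while still holding it slightly open and still, its front edge about 3 cm above its seat; do not throw the lid wide open. Do not knock any of the other things on the table about.

Things in the scene. Friction and masses are not known exactly. Their poses are not given: they have to be found in the camera images.
- tray: Fixed galvanised sheet tray, 300 mm (its x) by 420 mm (its y, from -160 to +260), 6 mm thick, thin 12 mm edge. Origin on the table top, under the chamber's centre; x points away from the robot (yaw varies about 20 degrees either way), z up. Its pose gives the yaw of the chamber, lid and shut keeper too. The keeper's detent block, 22 x 16 x 24 mm tall above the tray, stands at its (-92, -142).
- chamber: The loose vacuum degassing chamber, 0.8 kg without lid, standing in a low nest on the tray. Aluminium foot plate 200 mm (x) by 170 mm (y) by 10 mm, clear cylinder 140 mm wide, round flange 160 mm wide whose top is 95 mm up and carries a 3 mm rubber gasket. Origin: centre of the underside, axes as the tray's. With the keeper open, pulling at the stuck lid can tip it.
- keeper (a joint): Angle of the keeper bar about its upright hinge, rad: 0 = shut (end stop), lying along the tray's -y over the front edge of the chamber's foot; grows as its free end swings towards the robot (-x), at most 1.1. A light friction hinge that stays where it is left. A ball detent over the last 0.06 rad needs about 5 N at the post to pass; in the detent it rests below 0.01.
- keeper_hinge (a point): Point on the keeper's hinge axis (upright), at the bar's mid-height, 24 mm above the table. It lies at the tray's (-92, +105). The dark steel bar is 16 mm wide, 12 mm tall (underside 18 mm above the table), and reaches 225 mm from the hinge.
- keeper_post (a point): Centre of the top of the upright round grip post near the bar's free end: 14 mm in diameter, from 30 to 112 mm above the table, axis 190 mm from the hinge axis. Moves with the bar; shut, it is at the tray's (-92, -85).
- lid (a joint): Opening angle of the lid, rad: 0 = sealed, grows as the front edge rises, at most 1.3. A free hinge: let go, the lid (about 0.45 kg) falls shut. The seal resists with up to about 20 N at the handle over the first 7 mm of lift, then lets go suddenly (about 0.06 rad), leaving 2 to 4 N of weight. The front edge is 170 mm from the hinge axis, so 30 mm open is about 0.18 rad.
- lid_hinge (a point): Centre of the lid's level hinge axis, which runs along the tray's y at the chamber's far side, 88 mm behind its centre and 98 mm above its underside.
- lid_handle (a point): Centre of the lid's handle: a level round steel bar, 12 mm thick, 90 mm long along the tray's y, on two end posts, axis 38 mm above the lid's top face. Sealed, it is 143 mm in front (tray -x) of and 50 mm above the hinge axis. The lid is an aluminium disc 164 mm wide, 12 mm thick; a round gauge 40 mm wide stands 45 mm before the hinge, its top 43 mm above the lid's underside.
- cup: Bystander: white plastic mixing cup, 68 mm wide, 75 mm tall, standing on the tray's +y end. Origin: underside's centre.
- clamp_ring: Bystander: plastic clamp ring lying flat, 72 mm across, 14 mm tall, on the tray's +y end. Origin: underside's centre.
- jar: Bystander: small jar, 44 mm wide, 60 mm tall, on the tray beside the chamber. Origin: underside's centre.
- can: Bystander: metal can, 80 mm wide, 110 mm tall, to the left. Origin: underside's centre.
- bottle: Bystander: tall plastic bottle, 64 mm wide, 170 mm tall, to the right. Origin: underside's centre.
- screwdriver: Bystander: screwdriver, lying to the right. Origin: underside, mid-length.
- wrench: Bystander: wrench, lying to the left. Origin: underside, mid-length.

How it is judged:
By the outcome, as a careful person would: the job done as asked, in the order asked, and still so for the second after the job is handed in, while the arm keeps its last pose, push and grip.
It also fails if it takes over 42 s, if anything falls off the work surface, if the arm or the gripper's body presses on something with over 40 N, if the wrist force passes 120 N, or if a joint passes its speed limit or range.

## Working session

There is one attempt and no reset: what is moved stays moved. The work goes in short steps, Python scripts to look and compute and a tool call to move; the robot and the scene stay as the last step left them, time stands still between calls to the robot, and variables do not carry over. Pictures are saved under pics/ and viewed, at most 10 in all, crops included, and the job is handed in when it is done.

Besides the shell and the picture viewer there is one more tool, called after "Request:" by a JSON object that holds its "api" and its "payload", one argument or row to a line. drive_tool: Moves the arm, as the interface text tells. Its arguments: {"type":"object","properties":{"rows":{"type":"array"},"force":{"type":"number"}},"required":["rows"]}

```bash
mkdir -p pics; ls
python3 - <<'E'
from workcell import status, read_camera, workorder, masks_of
import cv2, numpy as np, pickle
s=status.read_state(); print(s)
P={}
for n in ["scene","top"]:
    p=read_camera(n); P[n]=p
    cv2.imwrite(f"pics/{n}0.png",p["color"][:,:,::-1])
    print(n,p["intrinsics"].tolist(),p["D"],p["world_from_camera"].round(4).tolist())
    for t in ["tray","chamber","keeper","keeper_post","lid","lid_handle","cup","jar","can","bottle"]:
        for m in masks_of(p,t)[:1]:
            ys,xs=np.nonzero(m["mask"]); print(t,round(m["score"],2),m["bbox"],xs.mean().round(1),ys.mean().round(1),len(xs))
            P[n+t]=m["mask"]
pickle.dump(P,open("p0.pkl","wb"))
E
```

```text
pics
{'time': 0.0, 'q': array([ 1.07812043e+00,  2.64755996e-01,  1.60540501e+00,  6.74799723e-06,
        1.27370902e+00, -3.69035013e-02]), 'joint_vel': array([-0.00204213, -0.00041863, -0.00120072,  0.00178433, -0.00113784,
        0.00079709]), 'joint_torque': array([-8.05907221e-04, -5.15100074e+01, -3.67320728e+01, -6.59866078e-05,
        1.27028039e-02,  8.08680824e-06]), 'tool_pos': array([0.29675208, 0.60543476, 0.22994338]), 'tcp_rot': array([-0.70961164, -3.05978108,  0.0034493 ]), 'wrist_force': array([0.57191602, 0.49120089, 0.29578477]), 'torque': array([-0.00284583,  0.01696406, -0.02210097]), 'grip_force': 0.0, 'width': 0.9991560466236867}
scene [[527.7416689837705, 0.0, 273.8930604378229], [0.0, 527.7416689837705, 211.96082835696467], [0.0, 0.0, 1.0]] [-0.20899974  0.          0.          0.          0.        ] [[0.0749, -0.764, 0.6409, 1.6774], [0.9971, 0.0639, -0.0403, -0.049], [-0.0102, 0.6421, 0.7666, 1.4088], [0.0, 0.0, 0.0, 1.0]]
tray 0.7 [208.2, 191.6, 358.5, 297.4] 283.8 246.0 5531
chamber 0.83 [233.0, 199.8, 302.8, 277.9] 267.6 238.3 3460
keeper 0.51 [220.
[... 494 characters left out ...]
241471  0.          0.          0.          0.        ] [[0.0203, 0.9978, -0.0632, 0.4888], [-0.9998, 0.0202, -0.0026, 0.0253], [-0.0013, 0.0632, 0.998, 1.6253], [0.0, 0.0, 0.0, 1.0]]
tray 0.84 [204.5, 132.0, 355.1, 261.3] 273.3 196.9 8033
chamber 0.87 [260.0, 152.4, 326.2, 227.5] 291.5 188.4 3284
keeper 0.78 [264.3, 222.7, 337.2, 236.8] 298.8 229.9 374
keeper_post 0.59 [264.9, 225.0, 338.4, 236.1] 302.4 230.4 355
lid 0.86 [264.7, 151.1, 318.7, 210.0] 292.0 185.2 2428
lid_handle 0.77 [266.2, 159.4, 321.2, 212.5] 292.1 185.3 2372
jar 0.65 [203.2, 132.8, 355.3, 260.3] 272.9 196.6 8215
can 0.82 [123.0, 189.7, 152.9, 218.8] 138.3 202.7 713
bottle 0.64 [419.5, 207.3, 450.3, 231.1] 432.3 218.7 518
```

Run:
```python
import cv2
a=cv2.imread("pics/top0.png")[110:280,110:460]; b=cv2.imread("pics/scene0.png")[170:320,190:390]
cv2.imwrite("pics/t1.png",cv2.resize(a,None,fx=2.28,fy=2.28,interpolation=2)); cv2.imwrite("pics/s1.png",cv2.resize(b,None,fx=4,fy=4,interpolation=2))
```

```text
(no output)
```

View pics/t1.png

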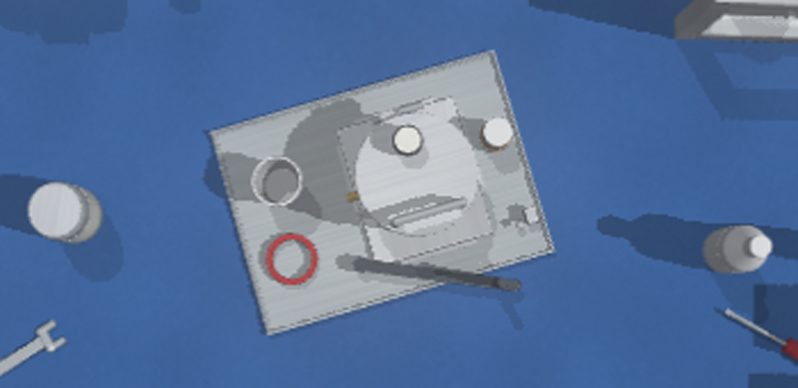

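View pics/s1.png

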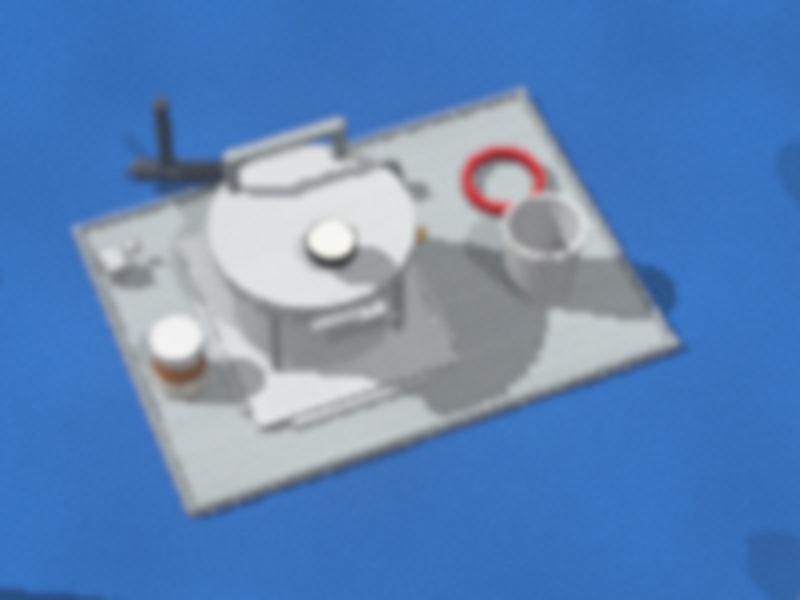

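The top crop shows the tray yawed, with corners at (210,131), (493,51), (552,252) and (268,334). The handle runs (390,222)–(465,203), the open keeper's post top is at (512,284), and the gauge is at (407,140). In the scene crop the post top is at (161,100) and the handle at (228,158)–(343,122).

```bash
cat > fit.py <<'E'
import pickle, numpy as np, cv2
from scipy.optimize import least_squares
P=pickle.load(open("p0.pkl","rb"))
def proj(p,X):
    T=np.linalg.inv(p["world_from_camera"]); T=np.diag([1,-1,-1,1])@T
    return cv2.projectPoints(np.asarray(X,float).reshape(-1,3),cv2.Rodrigues(T[:3,:3])[0],T[:3,3],p["intrinsics"],p["D"])[0][:,0]
def pts(v):
    x,y,yaw,k=v; c,s=np.cos(yaw),np.sin(yaw)
    post=np.array([-.092,.105])+.19*np.array([-np.sin(k),-np.cos(k)])
    L=np.array([[.15,.26,.006],[.15,-.16,.006],[-.15,-.16,.006],[-.15,.26,.006],[-.055,.045,.154],[-.055,-.045,.154],[.043,0,.147],[*post,.112]])
    W=L.copy(); W[:,0]=x+c*L[:,0]-s*L[:,1]; W[:,1]=y+s*L[:,0]+c*L[:,1]; return W
full=lambda a,s,o:(np.array(a,float)+.5)/s-.5+o
top=full([(210,131),(493,51),(552,252),(268,334),(390,222),(465,203),(407,140),(512,284)],2.28,[110,110])
sc=full([(682,347),(193,515),(75,228),(520,90),(343,122),(228,158),(331,240),(161,100)],4,[190,170])
def res(v): return np.r_[(proj(P["top"],pts(v))-top).ravel(),(proj(P["scene"],pts(v))-sc).ravel()]
if __name__=="__main__":
    r=least_squares(res,[.5,0,.25,.3],loss="soft_l1"); print(r.x.round(4)); print(res(r.x).reshape(2,8,2).round(1).tolist()); W=pts(r.x)
    print("handle",W[4:6].mean(0).round(4),"post",W[7].round(4),"post shut",pts([*r.x[:3],0])[7].round(4))
E
python3 fit.py
```

```text
[ 0.6475 -0.0063  0.3022  0.4259]
[[[-0.4, 0.3], [-0.6, -0.2], [0.1, -0.1], [-0.8, 0.4], [2.0, -0.4], [-1.4, -0.6], [-0.1, -0.3], [-4.7, -0.3]], [[-1.2, -0.6], [-1.0, -0.5], [-0.3, 0.2], [0.7, 0.2], [-1.5, 0.5], [0.4, -0.4], [-0.4, -0.8], [-0.5, -0.3]]]
handle [ 0.595  -0.0227  0.154 ] post [ 0.505 -0.122  0.112] post shut [ 0.585  -0.1149  0.112 ]
```

Run:
```python
from fit import *
r=least_squares(res,[.5,0,.25,.3],loss="soft_l1").x
x,y,yaw,_=r;c,s=np.cos(yaw),np.sin(yaw)
for k in [.36,.40,.43,.46,.5]:
    L=[]
    for d,z in [(0,.03),(.19,.03),(.19,.112),(.225,.03)]:
        a=np.array([-.092-d*np.sin(k),.105-d*np.cos(k)]); L.append([x+c*a[0]-s*a[1],y+s*a[0]+c*a[1],z])
    print(k,((proj(P["top"],L)-110+.5)*2.28-.5).round().tolist(),((proj(P["scene"],L)-[190,170]+.5)*4-.5).round().tolist())
a=P["top"]["color"][210:250,250:350,::-1]; cv2.imwrite("pics/k.png",cv2.resize(a,None,fx=8,fy=8,interpolation=2))
```

```text
0.36 [[360.0, 264.0], [497.0, 275.0], [502.0, 274.0], [522.0, 277.0]] [[388.0, 169.0], [165.0, 174.0], [158.0, 110.0], [124.0, 175.0]]
0.4 [[360.0, 264.0], [496.0, 280.0], [502.0, 280.0], [521.0, 283.0]] [[388.0, 169.0], [166.0, 167.0], [158.0, 103.0], [125.0, 167.0]]
0.43 [[360.0, 264.0], [495.0, 284.0], [501.0, 284.0], [520.0, 288.0]] [[388.0, 169.0], [166.0, 162.0], [159.0, 98.0], [126.0, 161.0]]
0.46 [[360.0, 264.0], [495.0, 288.0], [501.0, 288.0], [520.0, 293.0]] [[388.0, 169.0], [167.0, 157.0], [160.0, 93.0], [127.0, 155.0]]
0.5 [[360.0, 264.0], [494.0, 294.0], [499.0, 294.0], [518.0, 299.0]] [[388.0, 169.0], [168.0, 150.0], [161.0, 86.0], [128.0, 147.0]]
```

View pics/k.png

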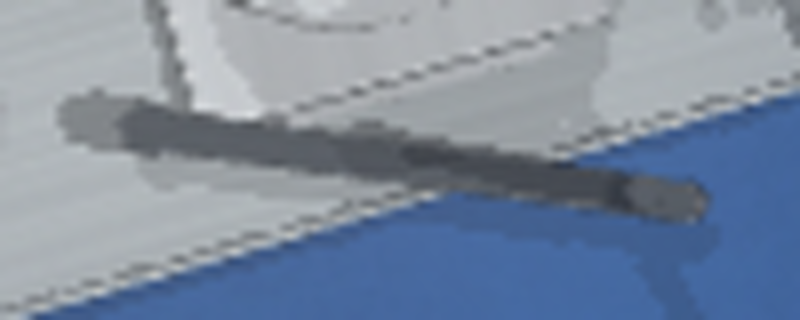

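```bash
cat > plan.py <<'E'
import numpy as np, sys
from scipy.spatial.transform import Rotation as R
from workcell import status
X,Y,A=.6475,-.0063,.3022
c,s=np.cos(A),np.sin(A); M=np.array([[c,-s],[s,c]])
def here():
    st=status.read_state(); p=st["tool_pos"]; t=M.T@(p[:2]-[X,Y]); r=R.from_rotvec(st["tcp_rot"])
    print("t",round(st["time"],2),"tray",t.round(4),"z",p[2].round(4),"F tray",(M.T@st["wrist_force"][:2]).round(1),st["wrist_force"][2].round(1),"w",round(st["width"],3),"grip",round(st["grip_force"],1),"tilt err",(r.inv()*R0).as_rotvec(degrees=True).round(1)); return p,r
R0=R.from_matrix(np.array([[-s,c,0],[c,s,0],[0,0,-1]]).T)
if __name__=="__main__":   # tray x,y,z [tilt deg about tool x]
    p,r=here(); a=[float(v) for v in sys.argv[1:]]
    T=np.r_[M@a[:2]+[X,Y],a[2]]; RT=R0
    d=T-p; w=(r.inv()*RT).as_rotvec(degrees=True)
    n=int(np.ceil(max(np.linalg.norm(d)/.0405,np.linalg.norm(w)/7,1)))
    print(n,"world",T.round(3),"const-axes shift",r.inv().apply(d).round(4))
    for i in range(n):
        print((w/n).round(2).tolist(),r.inv().apply(d/n).round(4).tolist()); r=r*R.from_rotvec(w/n,degrees=True)
E
python3 plan.py -.22 -.085 .2
```

```text
t 1.1 tray [-0.1523  0.6889] z 0.2313 F tray [-0.1 -0.3] -0.3 w 0.999 grip 0.0 tilt err [ 0.  -0.  46.6]
20 world [ 0.463 -0.153  0.2  ] const-axes shift [-0.4829 -0.6086  0.0313]
[0.0, -0.0, 2.33] [-0.0241, -0.0304, 0.0016]
[0.0, -0.0, 2.33] [-0.0254, -0.0294, 0.0016]
[0.0, -0.0, 2.33] [-0.0265, -0.0284, 0.0016]
[0.0, -0.0, 2.33] [-0.0277, -0.0273, 0.0016]
[0.0, -0.0, 2.33] [-0.0287, -0.0261, 0.0016]
[0.0, -0.0, 2.33] [-0.0298, -0.0249, 0.0016]
[0.0, -0.0, 2.33] [-0.0308, -0.0237, 0.0016]
[0.0, -0.0, 2.33] [-0.0317, -0.0224, 0.0016]
[0.0, -0.0, 2.33] [-0.0326, -0.0211, 0.0016]
[0.0, -0.0, 2.33] [-0.0334, -0.0198, 0.0016]
[0.0, -0.0, 2.33] [-0.0342, -0.0184, 0.0016]
[0.0, -0.0, 2.33] [-0.0349, -0.017, 0.0016]
[0.0, -0.0, 2.33] [-0.0356, -0.0156, 0.0016]
[0.0, -0.0, 2.33] [-0.0362, -0.0141, 0.0016]
[0.0, -0.0, 2.33] [-0.0367, -0.0126, 0.0016]
[0.0, -0.0, 2.33] [-0.0372, -0.0111, 0.0016]
[0.0, -0.0, 2.33] [-0.0376, -0.0096, 0.0016]
[0.0, -0.0, 2.33] [-0.038, -0.0081, 0.0016]
[0.0, -0.0, 2.33] [-0.0383, -0.0065, 0.0016]
[0.0, -0.0, 2.33] [-0.0385, -0.005, 0.0016]
```

Request:
{"api": "drive_tool", "payload": {
  "rows": [
    [0, 0, 2.33, -0.024, -0.03, 0.0016, 0],
    [0, 0, 2.33, -0.025, -0.029, 0.0016, 0],
    [0, 0, 2.33, -0.0265, -0.028, 0.0016, 0],
    [0, 0, 2.33, -0.028, -0.027, 0.0016, 0],
    [0, 0, 2.33, -0.029, -0.026, 0.0016, 0],
    [0, 0, 2.33, -0.03, -0.025, 0.0016, 0],
    [0, 0, 2.33, -0.031, -0.024, 0.0016, 0],
    [0, 0, 2.33, -0.032, -0.022, 0.0016, 0]
  ]
}}

```text
time: 1.77
tool_pos: [0.3647, 0.3016, 0.2186]
tcp_rot: [1.198, 2.904, 0.001]
wrist_force: [0.2, -0.4, -0.6]
width: 0.0
grip_force: 0.0
```

Request:
{"api": "drive_tool", "payload": {
  "rows": [
    [0, 0, 2.33, -0.0325, -0.021, 0.0016, 0],
    [0, 0, 2.33, -0.0335, -0.02, 0.0016, 0],
    [0, 0, 2.33, -0.034, -0.018, 0.0016, 0],
    [0, 0, 2.33, -0.035, -0.017, 0.0016, 0],
    [0, 0, 2.33, -0.0355, -0.0155, 0.0016, 0],
    [0, 0, 2.33, -0.036, -0.014, 0.0016, 0],
    [0, 0, 2.33, -0.037, -0.0125, 0.0016, 0],
    [0, 0, 2.33, -0.037, -0.011, 0.0016, 0]
  ]
}}

```text
time: 2.43
tool_pos: [0.4314, -0.0014, 0.2061]
tcp_rot: [1.653, 2.67, 0.001]
wrist_force: [0.0, 0.2, -0.5]
width: 0.001
grip_force: 0.0
```

```bash
python3 plan.py -.22 -.085 .2
```

```text
t 2.43 tray [-0.2048  0.0689] z 0.2061 F tray [0.1 0.2] -0.5 w 0.001 grip 0.0 tilt err [0.1 0.  9.2]
4 world [ 0.463 -0.153  0.2  ] const-axes shift [-0.1495 -0.0395  0.0062]
[0.02, 0.01, 2.29] [-0.0374, -0.0099, 0.0015]
[0.02, 0.01, 2.29] [-0.0378, -0.0084, 0.0015]
[0.02, 0.01, 2.29] [-0.0381, -0.0069, 0.0015]
[0.02, 0.01, 2.29] [-0.0383, -0.0053, 0.0015]
```

Request:
{"api": "drive_tool", "payload": {
  "rows": [
    [0, 0, 2.3, -0.0375, -0.01, 0.0015, 0],
    [0, 0, 2.3, -0.038, -0.0085, 0.0015, 0],
    [0, 0, 2.3, -0.038, -0.007, 0.0015, 0],
    [0, 0, 2.3, -0.038, -0.005, 0.0015, 0],
    [0, 0, 0, 0, 0, 0.03, 0],
    [0, 0, 0, 0, 0, 0.03, 0],
    [0, 0, 0, 0, 0, 0.03, 0],
    [0, 0, 0, 0, 0, 0.03, 0]
  ]
}}

```text
time: 3.1
tool_pos: [0.4632, -0.1517, 0.0789]
tcp_rot: [1.861, 2.53, 0.001]
wrist_force: [1.1, 0.8, -0.5]
width: 0.002
grip_force: 0.0
```

```bash
cat > shot.py <<'E'
import sys,cv2
from workcell import read_camera
n=sys.argv[1]; o=[]
for cam,(u,v,w,h) in [("top",(230,140,130,110)),("scene",(200,160,130,110))]:
    o.append(cv2.resize(read_camera(cam)["color"][v:v+h,u:u+w,::-1],(390,330),interpolation=2))
cv2.imwrite(f"pics/{n}.png",cv2.hconcat(o))
E
python3 shot.py a; python3 plan.py -.1135 -.09 .08
```

```text
t 3.2 tray [-0.2233 -0.0803] z 0.0748 F tray [-1.5  0.8] -0.2 w -0.001 grip 0.0 tilt err [-0.5 -0.4  0.1]
3 world [ 0.566 -0.126  0.08 ] const-axes shift [-0.0098  0.1097 -0.0062]
[-0.16, -0.13, 0.02] [-0.0033, 0.0366, -0.0021]
[-0.16, -0.13, 0.02] [-0.0033, 0.0366, -0.002]
[-0.16, -0.13, 0.02] [-0.0032, 0.0366, -0.0019]
```

View pics/a.png

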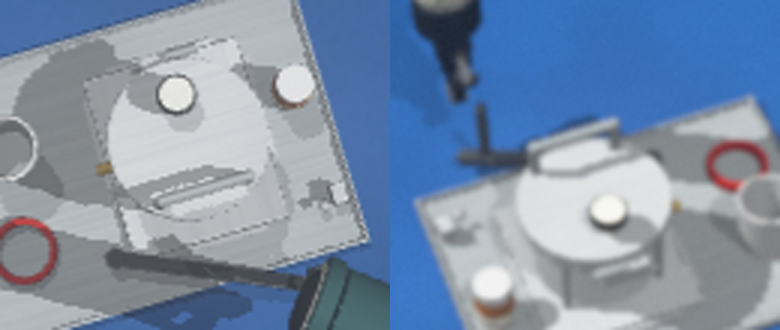

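Request:
{"api": "drive_tool", "payload": {
  "rows": [
    [0, 0, 0, -0.001, 0.012, -0.001, 0],
    [0, 0, 0, -0.001, 0.012, -0.001, 0],
    [0, 0, 0, -0.001, 0.012, -0.001, 0],
    [0, 0, 0, -0.001, 0.012, 0, 0],
    [0, 0, 0, -0.001, 0.012, 0, 0],
    [0, 0, 0, -0.002, 0.01, 0, 0],
    [0, 0, 0, -0.002, 0.01, 0, 0],
    [0, 0, 0, -0.002, 0.01, 0, 0]
  ]
}}

```text
time: 3.87
tool_pos: [0.5533, -0.1343, 0.0828]
tcp_rot: [1.859, 2.532, 0.0]
wrist_force: [-0.2, -0.1, -0.0]
width: 0.0
grip_force: 0.0
```

```bash
python3 shot.py b; python3 plan.py -.1135 -.092 .08
```

```text
t 3.97 tray [-0.1274 -0.0946] z 0.0829 F tray [ 0. -0.] 0.1 w -0.001 grip 0.0 tilt err [0.1 0.  0.1]
1 world [ 0.567 -0.128  0.08 ] const-axes shift [0.0025 0.0139 0.0029]
[0.06, 0.04, 0.13] [0.0025, 0.0139, 0.0029]
```

View pics/b.png

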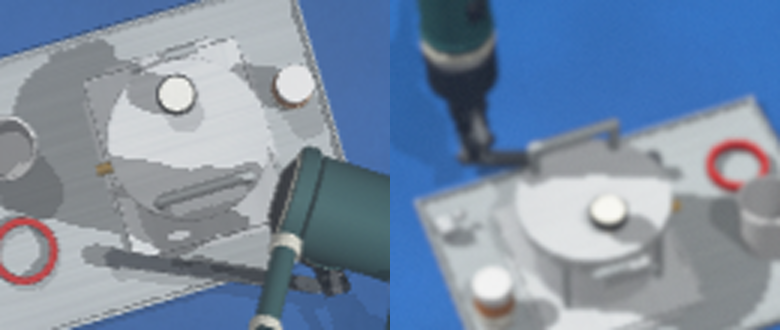

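Picture b shows the bar unmoved, with its end still near (460,155) in the scene view. The fingers slipped past the post on its outer side. I'll lift, go back and line up centred on the post.

Request:
{"api": "drive_tool", "payload": {
  "rows": [
    [0, 0, 0, -0.005, 0, -0.03, 0],
    [0, 0, 0, 0, 0, -0.035, 0],
    [0, 0, 0, 0, -0.033, 0, 0],
    [0, 0, 0, 0.01, -0.033, 0, 0],
    [0, 0, 0, 0.01, -0.033, 0, 0],
    [0, 0, 0, 0.012, 0, 0.03, 0],
    [0, 0, 0, 0, 0, 0.035, 0],
    [0, 0, 0, 0, 0, 0, 0]
  ]
}}

```text
time: 4.63
tool_pos: [0.4433, -0.1364, 0.0772]
tcp_rot: [-1.854, -2.523, 0.005]
wrist_force: [-2.0, 0.1, -1.0]
width: 0.002
grip_force: 0.0
```

```bash
python3 shot.py c; python3 plan.py -.19 -.068 .08
```

```text
t 4.73 tray [-0.2298 -0.0663] z 0.0818 F tray [-0.9 -1.5] 0.2 w -0.003 grip 0.0 tilt err [-0.2 -0.1  0.1]
1 world [ 0.486 -0.128  0.08 ] const-axes shift [-0.0018  0.0398  0.0016]
[-0.19, -0.14, 0.08] [-0.0018, 0.0398, 0.0016]
```

View pics/c.png

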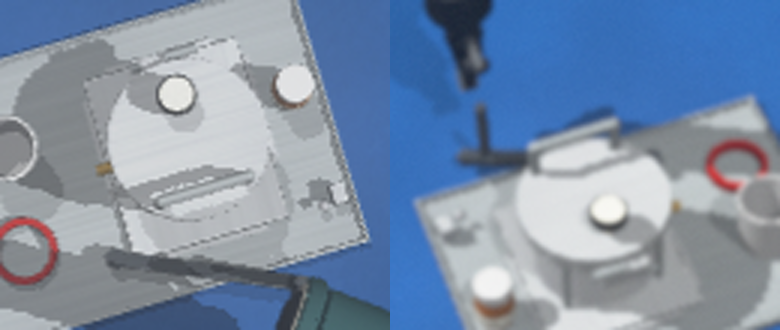

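Picture c shows the keeper still open, with the post top at (483,107) and the fingertips just behind it at (478,85). Pushing again.

Request:
{"api": "drive_tool", "payload": {
  "rows": [
    [0, 0, 0, 0, 0.014, 0, 0],
    [0, 0, 0, 0, 0.014, 0, 0],
    [0, 0, 0, 0, 0.012, 0, 0],
    [0, 0, 0, -0.002, 0.01, 0, 0],
    [0, 0, 0, -0.002, 0.01, 0, 0],
    [0, 0, 0, -0.002, 0.01, 0, 0],
    [0, 0, 0, -0.002, 0.01, 0, 0],
    [0, 0, 0, -0.002, 0.01, 0, 0]
  ]
}}

```text
time: 5.4
tool_pos: [0.5395, -0.1208, 0.0826]
tcp_rot: [-1.859, -2.532, 0.0]
wrist_force: [-0.7, -0.2, 0.1]
width: -0.006
grip_force: 0.2
```

```bash
python3 plan.py -.1135 -.082 .08; python3 shot.py d
```

```text
t 5.4 tray [-0.1372 -0.0772] z 0.0826 F tray [-0.7 -0. ] 0.1 w -0.006 grip 0.2 tilt err [-0.  -0.   0.1]
1 world [ 0.564 -0.118  0.08 ] const-axes shift [-0.0048  0.0237  0.0026]
[-0.01, -0.01, 0.1] [-0.0048, 0.0237, 0.0026]
```

View pics/d.png

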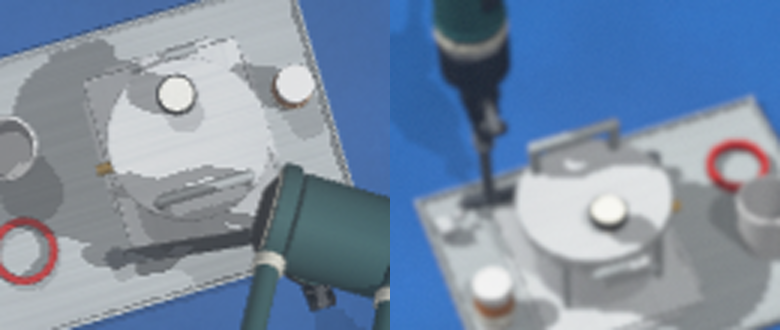

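Picture d shows the bar following the push and now nearly parallel to the tray edge. Next come small steps through the detent.

Request:
{"api": "drive_tool", "payload": {
  "rows": [
    [0, 0, 0, -0.001, 0.004, 0, 0],
    [0, 0, 0, 0, 0.004, 0, 0],
    [0, 0, 0, -0.001, 0.003, 0, 0],
    [0, 0, 0, 0, 0.003, 0, 0]
  ]
}}

```text
time: 5.83
tool_pos: [0.5518, -0.119, 0.0825]
tcp_rot: [-1.859, -2.531, 0.002]
wrist_force: [-4.0, -2.5, 1.5]
width: -0.0
grip_force: 2.7
```

Request:
{"api": "drive_tool", "payload": {
  "rows": [
    [0, 0, 0, 0, 0.002, 0, 0],
    [0, 0, 0, 0, 0.002, 0, 0]
  ]
}}

```text
time: 6.0
tool_pos: [0.554, -0.1185, 0.0824]
tcp_rot: [-1.857, -2.53, 0.007]
wrist_force: [-8.6, -5.4, 4.5]
width: -0.004
grip_force: 4.7
```

```bash
python3 plan.py -.1135 -.082 .08
```

```text
t 6.0 tray [-0.1227 -0.0793] z 0.0824 F tray [-9.8 -2.6] 4.5 w -0.004 grip 4.7 tilt err [-0.3 -0.   0.1]
1 world [ 0.564 -0.118  0.08 ] const-axes shift [-0.0027  0.0092  0.0024]
[-0.3, -0.0, 0.12] [-0.0027, 0.0092, 0.0024]
```

Request:
{"api": "drive_tool", "payload": {
  "rows": [
    [0, 0, 0, 0, 0.002, 0, 0],
    [0, 0, 0, 0, 0.001, 0, 0]
  ]
}}

```text
time: 6.17
tool_pos: [0.5573, -0.1177, 0.0825]
tcp_rot: [-1.858, -2.53, 0.005]
wrist_force: [-5.8, -4.2, 2.5]
width: -0.001
grip_force: 3.1
```

```bash
python3 plan.py -.1135 -.082 .08; python3 shot.py e
```

```text
t 6.17 tray [-0.1193 -0.0795] z 0.0825 F tray [-6.8 -2.3] 2.5 w -0.001 grip 3.1 tilt err [-0.2  0.   0.1]
1 world [ 0.564 -0.118  0.08 ] const-axes shift [-0.0025  0.0058  0.0025]
[-0.23, 0.02, 0.1] [-0.0025, 0.0058, 0.0025]
```

View pics/e.png

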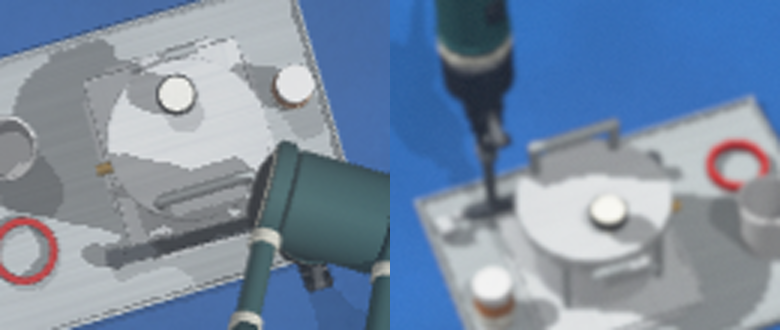

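Picture e shows the bar at about the shut angle. The force has fallen from 10 N to 7 N, so it is going over the detent, and I'll push on to the end stop.

Request:
{"api": "drive_tool", "payload": {
  "rows": [
    [0, 0, 0, 0, 0.002, 0, 0],
    [0, 0, 0, 0, 0.001, 0, 0]
  ]
}}

```text
time: 6.43
tool_pos: [0.5624, -0.1156, 0.0828]
tcp_rot: [1.86, 2.531, 0.002]
wrist_force: [0.2, -0.5, -0.3]
width: 0.001
grip_force: 0.0
```

Request:
{"api": "drive_tool", "payload": {
  "rows": [
    [0, 0, 0, 0, 0.002, 0, 0],
    [0, 0, 0, 0, 0.001, 0, 0]
  ]
}}

```text
time: 6.6
tool_pos: [0.5637, -0.1151, 0.0827]
tcp_rot: [-1.858, -2.531, 0.004]
wrist_force: [-8.5, -4.0, 5.7]
width: -0.0
grip_force: 4.4
```

```bash
python3 plan.py -.1135 -.082 .08
```

```text
t 6.6 tray [-0.1124 -0.0789] z 0.0827 F tray [-9.3 -1.3] 5.7 w -0.0 grip 4.4 tilt err [-0.2 -0.   0.1]
1 world [ 0.564 -0.118  0.08 ] const-axes shift [-0.0031 -0.0011  0.0027]
[-0.18, -0.02, 0.13] [-0.0031, -0.0011, 0.0027]
```

Request:
{"api": "drive_tool", "payload": {
  "rows": [
    [0, 0, 0, 0, 0.0015, 0, 0],
    [0, 0, 0, 0, 0, 0, 0]
  ]
}}

```text
time: 6.77
tool_pos: [0.5638, -0.1151, 0.0827]
tcp_rot: [-1.856, -2.529, 0.007]
wrist_force: [-10.4, -4.9, 6.2]
width: 0.001
grip_force: 5.6
```

Request:
{"api": "drive_tool", "payload": {
  "rows": [
    [0, 0, 0, 0, -0.01, 0, 0],
    [0, 0, 0, 0, -0.025, 0, 0],
    [0, 0, 0, 0, 0, -0.035, 0],
    [0, 0, 0, 0, 0, -0.035, 0],
    [0, 0, 0, 0, 0, -0.035, 0],
    [0, 0, 0, 0, 0, -0.035, 0.5],
    [0, 0, 0, 0, 0, 0, 0.5],
    [0, 0, 0, 0, 0, 0, 0.5]
  ]
}}

```text
time: 7.43
tool_pos: [0.5353, -0.1251, 0.2264]
tcp_rot: [1.855, 2.526, 0.005]
wrist_force: [-0.2, 0.8, -0.6]
width: 0.419
grip_force: 0.0
```

```bash
python3 plan.py -.055 0 .22; python3 shot.py f
```

```text
t 7.43 tray [-0.1424 -0.08  ] z 0.2264 F tray [0.1 0.8] -0.6 w 0.419 grip 0.0 tilt err [0.4 0.2 0.1]
3 world [ 0.595 -0.023  0.22 ] const-axes shift [0.0799 0.0875 0.0067]
[0.14, 0.07, 0.04] [0.0266, 0.0292, 0.0022]
[0.14, 0.07, 0.04] [0.0266, 0.0292, 0.0022]
[0.14, 0.07, 0.04] [0.0267, 0.0292, 0.0022]
```

View pics/f.png

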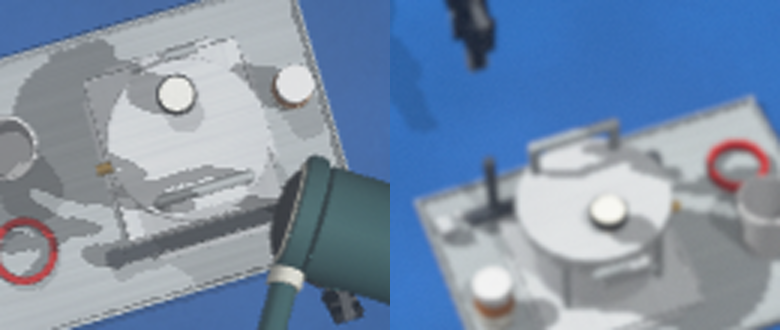

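Picture f shows the keeper lying parallel to the tray with its end at the detent block and its post top at (489,165), and the gripper clear. I'll move over the handle.

Request:
{"api": "drive_tool", "payload": {
  "rows": [
    [0, 0, 0, 0.0265, 0.029, 0.002, 0.5],
    [0, 0, 0, 0.0265, 0.029, 0.002, 0.5],
    [0, 0, 0, 0.0265, 0.029, 0.002, 0.5],
    [0, 0, 0, 0, 0, 0.015, 0.5],
    [0, 0, 0, 0, 0, 0, 0.5],
    [0, 0, 0, 0, 0, 0, 0.5]
  ]
}}

```text
time: 8.03
tool_pos: [0.5898, -0.0225, 0.1982]
tcp_rot: [-1.855, -2.529, 0.006]
wrist_force: [-0.0, -0.4, 0.4]
width: 0.501
grip_force: 0.0
```

```bash
python3 shot.py g; python3 plan.py -.055 0 .137
python3 - <<'E'
from fit import *
for k in (0,.01,.03,.06): print(k,proj(P["scene"],pts([.6475,-.0063,.3022,k])[7:]).round(1))
E
```

```text
t 8.13 tray [-0.0591  0.0003] z 0.2005 F tray [ 0.5 -0. ] 0.2 w 0.499 grip 0.0 tilt err [-0.1 -0.   0.1]
2 world [ 0.595 -0.023  0.137] const-axes shift [-0.0004  0.0042  0.0635]
[-0.07, -0.02, 0.03] [-0.0002, 0.0021, 0.0318]
[-0.07, -0.02, 0.03] [-0.0002, 0.0021, 0.0318]
0 [[232.1 212.7]]
0.01 [[231.9 212.2]]
0.03 [[231.6 211.4]]
0.06 [[231.1 210.1]]
```

View pics/g.png

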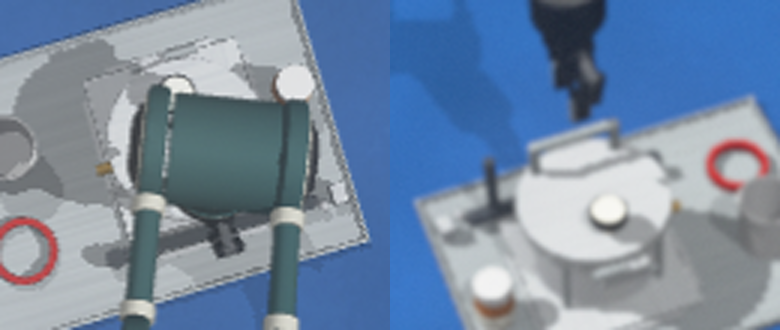

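The post top matches k = 0. Picture g shows the fingers just above the handle at about (580,110). I'll descend and close.

Request:
{"api": "drive_tool", "payload": {
  "rows": [
    [0, 0, 0, 0, 0.002, 0.02, 0.5],
    [0, 0, 0, 0, 0.002, 0.02, 0.5],
    [0, 0, 0, 0, 0, 0.015, 0.5],
    [0, 0, 0, 0, 0, 0.009, 0.5],
    [0, 0, 0, 0, 0, 0, 0.5]
  ]
}}

```text
time: 8.55
tool_pos: [0.5939, -0.0227, 0.1355]
tcp_rot: [-1.86, -2.528, 0.004]
wrist_force: [-0.0, -0.1, 0.6]
width: 0.504
grip_force: 0.0
```

Request:
{"api": "drive_tool", "payload": {
  "rows": [
    [0, 0, 0, 0, 0, 0, 0.25],
    [0, 0, 0, 0, 0, 0, 0.2],
    [0, 0, 0, 0, 0, 0, 0],
    [0, 0, 0, 0, 0, 0, 0],
    [0, 0, 0, 0, 0, 0, 0],
    [0, 0, 0, 0, 0, 0, 0]
  ],
  "force": 40
}}

```text
time: 9.05
tool_pos: [0.596, -0.0224, 0.1393]
tcp_rot: [1.859, 2.531, -0.001]
wrist_force: [-5.0, -3.6, 6.2]
width: 0.12
grip_force: 39.3
```

```bash
python3 shot.py h; python3 plan.py -.055 0 .137
```

```text
t 9.15 tray [-0.054  -0.0001] z 0.1393 F tray [-5.9 -1.4] 5.6 w 0.121 grip 39.3 tilt err [0.  0.1 0.1]
1 world [ 0.595 -0.023  0.137] const-axes shift [ 0.0001 -0.001   0.0023]
[0.02, 0.08, 0.1] [0.0001, -0.001, 0.0023]
```

View pics/h.png

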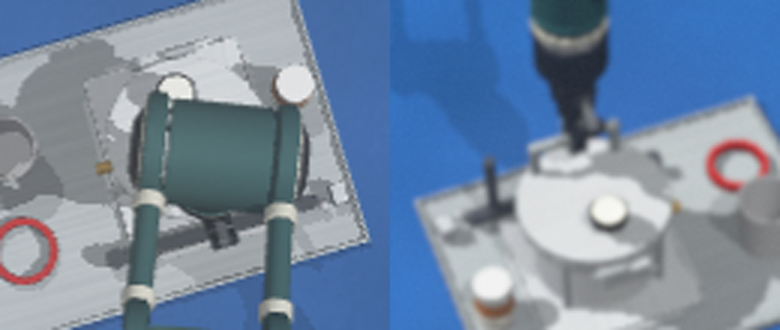

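The handle is gripped, with the opening at 10 mm. I'll raise the grip force and lift rigidly about the hinge, 1° per row.

Request:
{"api": "drive_tool", "payload": {
  "rows": [
    [0, 0, 0, 0, 0, 0, 0],
    [0, 0, 0, 0, 0, 0, 0],
    [1, 0, 0, 0, 0.0005, -0.0025, 0],
    [1, 0, 0, 0, 0.0005, -0.0025, 0]
  ],
  "force": 80
}}

```text
time: 9.48
tool_pos: [0.5965, -0.022, 0.1426]
tcp_rot: [-1.847, -2.515, 0.047]
wrist_force: [-0.8, -3.2, -5.0]
width: 0.109
grip_force: 78.1
```

Request:
{"api": "drive_tool", "payload": {
  "rows": [
    [1, 0, 0, 0, 0.0005, -0.0025, 0],
    [1, 0, 0, 0, 0.0005, -0.0025, 0]
  ]
}}

```text
time: 9.65
tool_pos: [0.5975, -0.0209, 0.1464]
tcp_rot: [-1.833, -2.495, 0.09]
wrist_force: [1.0, -1.3, -10.1]
width: 0.104
grip_force: 77.9
```

```bash
python3 plan.py -.055 0 .137|head -1
```

```text
t 9.65 tray [-0.0521  0.001 ] z 0.1464 F tray [ 0.6 -1.5] -10.1 w 0.104 grip 77.9 tilt err [-4.2 -0.1  0.1]
```

Request:
{"api": "drive_tool", "payload": {
  "rows": [
    [1, 0, 0, 0, 0.0005, -0.0025, 0],
    [1, 0, 0, 0, 0.0005, -0.0025, 0]
  ]
}}

```text
time: 9.82
tool_pos: [0.5989, -0.0202, 0.1503]
tcp_rot: [-1.82, -2.477, 0.133]
wrist_force: [2.4, -1.0, -15.8]
width: 0.106
grip_force: 78.1
```

Request:
{"api": "drive_tool", "payload": {
  "rows": [
    [1, 0, 0, 0, 0.0005, -0.0025, 0],
    [0, 0, 0, 0, 0, 0, 0]
  ]
}}

```text
time: 9.98
tool_pos: [0.6001, -0.0198, 0.1542]
tcp_rot: [-1.813, -2.469, 0.153]
wrist_force: [-0.8, -0.6, -9.8]
width: 0.106
grip_force: 78.7
```

```bash
python3 plan.py -.055 0 .137|head -1; python3 shot.py i
```

```text
t 9.98 tray [-0.0493  0.0012] z 0.1542 F tray [-0.9 -0.3] -9.8 w 0.106 grip 78.7 tilt err [-7.2 -0.1  0.1]
```

View pics/i.png

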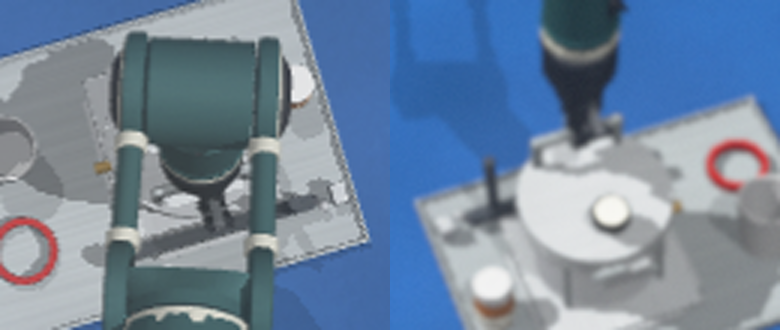

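Request:
{"api": "drive_tool", "payload": {
  "rows": [
    [0, 0, 0, 0, 0, 0, 0],
    [0, 0, 0, 0, 0, 0, 0]
  ]
}}

```text
time: 10.25
tool_pos: [0.6001, -0.0202, 0.1549]
tcp_rot: [-1.815, -2.471, 0.15]
wrist_force: [2.1, -0.1, -11.9]
width: 0.106
grip_force: 78.4
```

```bash
python3 plan.py -.055 0 .137|head -1
```

```text
t 10.25 tray [-0.0494  0.0008] z 0.1549 F tray [ 2.  -0.7] -11.9 w 0.106 grip 78.4 tilt err [-7.  -0.   0.1]
```

Request:
{"api": "drive_tool", "payload": {
  "rows": [
    [1, 0, 0, 0, 0.0005, -0.0025, 0],
    [1, 0, 0, 0, 0.0005, -0.0025, 0],
    [0, 0, 0, 0, 0, 0, 0]
  ]
}}

```text
time: 10.5
tool_pos: [0.6014, -0.02, 0.1603]
tcp_rot: [-1.8, -2.451, 0.196]
wrist_force: [-3.1, 0.8, -7.1]
width: 0.105
grip_force: 79.1
```

```bash
python3 plan.py -.055 0 .137|head -1
python3 - <<'E'
from fit import *
from workcell import read_camera
p=read_camera("scene"); pickle.dump(p,open("p1.pkl","wb"))
def lid(f,y,h,th):
    X,Y,A=.6475,-.0063,.3022; c,s=np.cos(A),np.sin(A)
    F=f*np.cos(th)-h*np.sin(th); H=h*np.cos(th)+f*np.sin(th); x=.088-F
    return [X+c*x-s*y,Y+s*x+c*y,.104+H]
for th in (0,.06,.12,.18): print(th,proj(p,[lid(.045,0,.043,th),lid(.143,.045,.05,th),lid(.143,-.045,.05,th)]).round(1).tolist())
def gauge(im):   # cream gauge-top blob: centroid and box
    g=im[215:245,250:290].astype(int); m=((g.min(2)>195)&(g[...,0]-g[...,2]>6)).astype(np.uint8)
    n,_,st,ce=cv2.connectedComponentsWithStats(m); i=1+st[1:,4].argmax(); return st[i].tolist(),(ce[i]+[250,215]).round(2)
# sub-pixel shift of the gauge and handle-end patches between start and now
for nm,(u,v,w,h) in {"gauge":(264,222,20,17),"handL":(240,200,12,20)}.items():
    t=P["scene"]["color"][v:v+h,u:u+w]; S=p["color"][v-8:v+h+8,u-8:u+w+8]
    r=cv2.matchTemplate(cv2.resize(S,None,fx=5,fy=5,interpolation=2),cv2.resize(t,None,fx=5,fy=5,interpolation=2),cv2.TM_CCOEFF_NORMED)
    _,mx,_,loc=cv2.minMaxLoc(r); print(nm,round(mx,3),loc[0]/5-8,loc[1]/5-8)
print(gauge(P["scene"]["color"]),gauge(p["color"]))
E
```

```text
t 10.5 tray [-0.0481  0.0007] z 0.1603 F tray [-2.8  1.7] -7.1 w 0.105 grip 79.1 tilt err [-9.2 -0.   0.1]
0 [[272.0, 228.8], [273.9, 200.6], [247.1, 208.8]]
0.06 [[272.3, 228.9], [274.2, 199.5], [247.3, 207.7]]
0.12 [[272.6, 229.1], [274.6, 198.6], [247.6, 206.9]]
0.18 [[273.0, 229.3], [275.1, 197.9], [247.9, 206.1]]
gauge 0.988 1.0 0.5999999999999996
handL 0.852 1.0 -2.8
([17, 13, 8, 6, 13], array([269.85, 231.15])) ([19, 15, 11, 5, 16], array([274.31, 232.5 ]))
```

Request:
{"api": "drive_tool", "payload": {
  "rows": [
    [0.8, 0, 0, 0, 0.0005, -0.002, 0],
    [0, 0, 0, 0, 0, 0, 0],
    [0, 0, 0, 0, 0, 0, 0],
    [0, 0, 0, 0, 0, 0, 0],
    [0, 0, 0, 0, 0, 0, 0],
    [0, 0, 0, 0, 0, 0, 0]
  ]
}}

```text
time: 11.05
tool_pos: [0.6021, -0.0199, 0.1624]
tcp_rot: [-1.796, -2.444, 0.21]
wrist_force: [-4.6, -1.1, -4.1]
width: 0.102
grip_force: 79.3
```

```bash
python3 plan.py -.055 0 .137|head -1
python3 - <<'E'
from fit import *
from workcell import read_camera
for n,L in {"scene":{"gauge":(264,222,20,17),"handL":(240,200,12,20),"post":(226,209,10,16),"jar":(226,246,18,25),"foot":(248,262,40,16)}}.items():
    p=read_camera(n)
    for ref,name in ((P[n],"start"),(pickle.load(open("p1.pkl","rb")),"prev")):
      for nm,(u,v,w,h) in L.items():
        t=ref["color"][v:v+h,u:u+w]; S=p["color"][v-8:v+h+8,u-8:u+w+8]
        r=cv2.matchTemplate(cv2.resize(S,None,fx=5,fy=5,interpolation=2),cv2.resize(t,None,fx=5,fy=5,interpolation=2),cv2.TM_CCOEFF_NORMED)
        _,mx,_,loc=cv2.minMaxLoc(r); print(name,nm,round(mx,3),round(loc[0]/5-8,1),round(loc[1]/5-8,1))
E
```

```text
t 11.05 tray [-0.0474  0.0006] z 0.1624 F tray [-4.7  0.4] -4.1 w 0.102 grip 79.3 tilt err [-9.8  0.   0.1]
start gauge 0.989 1.0 0.6
start handL 0.846 1.0 -3.0
start post 0.749 -8.0 3.4
start jar 0.999 0.0 0.0
start foot 0.994 0.2 -0.2
prev gauge 0.999 0.0 0.0
prev handL 0.998 0.0 -0.2
prev post 0.998 0.0 0.0
prev jar 0.999 0.0 0.0
prev foot 0.999 0.0 0.0
```

```bash
python3 -c "
from workcell import workorder; print(workorder.finish_job())"
```

```text
the job is handed in; nothing more can be done
None
```

The keeper is shut past its detent and released, and the lid's seal is broken with the lid held still, its front edge an estimated 3 cm above its seat; the job is handed in, but I viewed 12 pictures against the limit of 10.

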